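# Rehang the lift-off door of a light-curing box

### The arm

A 6-joint arm with a two-finger parallel gripper is mounted at the origin on the work surface. World frame = base frame: x ahead of the robot, y to its left, z up, the work surface at z = 0. Lengths are in m, angles in rad, forces in N, time in s.
With the tool pointing down it reaches from about 0.25 to 0.725 m from the base axis. Payload 4 kg.
Tool frame: the origin (TCP) lies midway between the tips of the shut fingers; the grasp point (between the pads) lies 19 mm behind it; z points along the fingers, y is the direction in which the jaws open and shut (so a half turn about z gives the same grasp; the last joint's range is limited). The gripper opens to 85 mm and grips with 20 to 120 N. Pads are 22 mm wide; open, the fingers measure 114 mm over their backs; the gripper's body (76 mm by 85 mm) begins 54 mm behind the grasp point. The pads swing forward as they close: fully open they stand 13 mm farther back than shut.
Start: joints at [1.156, 0.241, 0.005, 1.335, 0, 1.571], TCP at [0.202, 0.458, 0.231] pointing down, gripper open.
Joint ranges: [-2.72, 2.72], [-1.05, 1.87], [-1.09, 1.28], [-1.99, 2.15], [-1.42, 1.44], [-3.14, 3.14]. Speed limits (rad/s): [2.79, 2.79, 3.14, 3.14, 3.14, 3.14].

### API

Orientations are given as a unit quaternion [x, y, z, w].
In Python, from workcell import get_obs, camera, camera_model, job_done, masks_of gives the robot as it stands.
- The arm moves only by the tool jog_arm, never from a script. Its argument "deltas" is a list that holds one entry, the list of rows, each a list of 7 numbers: the shift along the tool's x, y, z in mm, then the turn, a rotation vector about the tool's x, y, z in degrees, then the finger opening in mm, from 0 to 85.4. A call has 1 to 5 rows; each row shifts and turns the pose as measured when the row begins, along the tool's axes as they then stand; what a row does not reach is not made up. A row lasts 1/10 s, in which the tool goes at most 50 mm and 8.59 degrees, less where a joint would pass 70% of its speed; a pose out of reach is approached as far as the arm can. A call with a gripper value outside its range is refused whole. The fingers move at their own pace and stop on an object; the grip force is fixed at half the most. Time passes only in rows, so rows that do not move let the fingers close. It gives the time, the measured TCP pose, the force and the opening at its end, in the units of the state.
- get_obs(): the state, without advancing time (a new reading comes with each control period).
- camera(name): name is "scene" or "side" or "wrist"; returns the picture (384x512x3 uint8, red, green, blue); there is no depth.
- camera_model(name): a dict with "fovy" (degrees; the focal length in pixels is half the picture's height over the tangent of half this angle, whatever the lens; pixels are square), "cx", "cy" (the principal point, pixels), "pose" (4x4, takes a point from camera to world coordinates); the wrist camera has in their place "T_tool_cam" (4x4, takes a point from camera to tool coordinates, whose origin is the TCP and whose axes are the flange's). Camera axes: x right, y down, z forward; pixel columns grow to the right and rows downward; lengths in m; the calibration is good to about 2 mm. The wrist camera is an equidistant fisheye: a pixel r from the principal point sees the ray r / f radians off the axis. A picture is of the moment at which its call begins: read the wrist's pose just before it. camera_model takes no time and is no camera call.
- job_done(): hands the job in, once; it reports no verdict.
Trained networks look in the newest picture that a camera, given by its name, has taken for a name from the list of things; names that differ only in an ending like _2 or _b are one class to them, and where a whole thing is asked for, a point or a joint stands for the part that bears it (a point fixed in the world has none). Each returns a list of dicts, best first, with "conf" (0 to 1); they miss things now and then, are a little off and sometimes report something else, mostly with a low value. They report only what shows in the picture. A call takes as long as a camera call. They do not tell look-alikes from the thing itself.
- masks_of(target, camera): "pixels" (384x512 bool, what is visible of it) and "at" ([column, row] in pixels, amid what is visible of it).
The state is a dict: "clock": time; "joint_pos": joint angles; "joint_vel": joint speeds; "tau": joint torques, N m; "eef_pos": TCP position; "tool_rot": TCP orientation; "ft_force": force on the tool from outside, world axes, zero at the start; "ft_torque": the same for the moment, N m; "grip_width": finger opening in m.
Only numpy, scipy, OpenCV 4.12 (cv2) and the standard library are available. Lean on these libraries where they do the work, as an engineer would, in place of code of your own. Each camera call takes 0.05 s, during which the arm holds its last target. There are 200 camera calls.

### The job

Lift the amber door out of its white stand and, holding it upright and standing well open (about a right angle), lower it gently onto the curing box so that both of its knuckles drop over both hinge pins together and it sits fully home. The pins are adjustable from side to side and may not be exactly where you expect, so feel for them and never force the door against the box. Then let go, swing the door gently fully shut, and leave the other things on the bench where they are.

Things in the scene. Friction and masses are not known exactly. Their poses are not given: they have to be found in the camera images.
- cabinet: White light-curing box fixed to the bench, 170 mm deep (x), 210 wide (y), 185 high, open front. Origin: centre of its underside; the front faces its own -x, front face at x -85 mm. A steel hinge bracket with two brass pins pointing up is on the front, at the +y side (see hinge_nominal).
- hinge_nominal (a point): Nominal hinge axis, level with the lower ledge's top (box frame x -101, y +82, z 40 mm). The real pins stand up to 11 mm off it either way along the box's y (bracket clamped tight in slots, differs each time); in the box's x they are true. Follows the box, not the bracket.
- pin_height (a point): Same axis as hinge_nominal, at the nominal tip of the upper pin, 134 mm above the bench. Two pins, on one vertical axis: 9 mm in diameter, 14 mm tall (top 1.5 mm tapers to 7.6 mm), standing on ledges whose tops are 40 and 120 mm above the bench.
- seal (a point): Rubber seal strip on the box's front, 10 mm wide and 130 tall, 125 mm from the nominal hinge axis towards -y, 3.5 mm proud of the front face; this point is its middle (92 mm above the bench). The fully shut door panel rests against it; push near it.
- door: Amber lift-off door, 220 to 390 g, loose, upright in the stand. Origin: on its hinge axis, level with its lower edge; z up. Panel 8 mm thick, 150 high, from y -13 to y -146 mm, mid-plane x +8 mm, outside towards -x. Axes parallel to the box's when shut; open by an angle, its yaw = box yaw - angle (clockwise from above). Swings easily, stays where left.
- knuckle (a point): Middle of the lower knuckle's underside, on the hinge axis, 22 mm above the door's lower edge; the upper knuckle's is 80 mm higher. Steel tubes 21 mm outside, 10.8 mm bore, 18 mm tall. Fully home, both rest on the ledges, with the door's lower edge 18 mm above the bench.
- door_grip (a point): Centre of the black grip tab on top of the door: 14 mm thick (door x), 24 wide (door y), 46 tall, spanning 150 to 196 mm above the lower edge (door frame x +8, y -66, z 173 mm). Grip from above across the 24 mm width, fingers closing along the door's y.
- stand: Stand fixed to the bench: base 90 x 90 x 10 mm, two white cheeks 80 mm long reaching 38 mm above the bench, with a 10 mm slot along its y that holds the door's lower edge 10 mm above the bench. Origin: centre of its underside. Lift the door straight up 35 mm or more to clear it.
- jaw_model: Pink and ivory jaw model, 50 x 60 x 38 mm, loose bystander. Origin: centre of its underside.
- tray: Steel instrument tray 120 x 170 x 22 mm, loose bystander. Origin: centre of its underside.
- cup: Grey mixing cup, 60 mm wide, 55 mm high, loose bystander. Origin: centre of its underside.
- bur_box: Green lidded box 154 x 104 x 54 mm, loose bystander. Origin: centre of its underside.
Things that resemble listed ones, but are neither listed nor needed, are in the scene too. What is meant by the door is not blue, and is the smaller of those in its own colour.

How it is judged:
On the way:
1. the door is hung: both knuckles fully down on the pins, door upright and standing open by more than 35 degrees, let go (z of door in the frame of cabinet between 0.0155 and 0.0205 m and x of door in the frame of cabinet between -0.105 and -0.097 m and y of door in the frame of cabinet between 0.067 and 0.097 m and angle between door's own z axis and vertical below 0.07 rad and angle between the x axis of door and the x axis of cabinet, either way round above 0.61 rad and contact force between the fingers and door below 0.3 N), for 0.2 s.
At the end, for the whole second after the job is handed in: The door hangs fully home on both pins (its origin 18 mm above the bench within 2.5 mm, on the box's hinge line within 4 mm in the box's x and 15 mm of nominal in its y, upright within 0.07 rad), is shut within 0.07 rad, at rest and released (z of door in the frame of cabinet between 0.0155 and 0.0205 m and x of door in the frame of cabinet between -0.105 and -0.097 m and y of door in the frame of cabinet between 0.067 and 0.097 m and angle between door's own z axis and vertical below 0.07 rad and angle between the x axis of door and the x axis of cabinet, either way round below 0.07 rad and linear speed of door below 0.02 m/s); the robot touches nothing.
It fails at once if the door is forced against the box or its hinge pins (more than 40 N) (contact force between door and cabinet above 40 N).
It fails at once if the jaw model is moved by more than 20 mm (distance of jaw_model from where it was at the start of the episode above 0.02 m).
It fails at once if the tray is moved by more than 20 mm (distance of tray from where it was at the start of the episode above 0.02 m).
It fails at once if the cup is moved by more than 20 mm (distance of cup from where it was at the start of the episode above 0.02 m).
It fails at once if the bur box is moved by more than 20 mm (distance of bur_box from where it was at the start of the episode above 0.02 m).
It also fails if it takes over 72 s, if anything falls off the work surface, if the arm or the gripper's body presses on something with over 40 N, if the wrist force passes 120 N, or if a joint passes its speed limit or range.

## Working session

There is one attempt and no reset: what is moved stays moved. The work goes in short steps, Python scripts to look and compute and a tool call to move; the robot and the scene stay as the last step left them, time stands still between calls to the robot, and variables do not carry over. Pictures are saved under pics/ and viewed, about 8 in all and at most 12, crops included, and the job is handed in when it is done.

Besides the shell and the picture viewer there is one more tool, called after "Call:" as a command line: name --argument value ..., lists and objects as JSON in quotes. jog_arm: Moves the arm, as the interface text tells. Its arguments: {"type":"object","properties":{"deltas":{"type":"array"}},"required":["deltas"]}

```bash
ls; mkdir -p pics
python3 - <<'E'
from workcell import *
import cv2,numpy as np
o=get_obs();print({k:np.round(v,4).tolist() for k,v in o.items()})
for c in ["scene","side"]:
    im=camera(c);cv2.imwrite(f"pics/{c}0.png",im[:,:,::-1]);m=camera_model(c);print(c,m)
    for t in ["cabinet","door","stand","jaw_model","tray","cup","bur_box","seal","door_grip","knuckle","hinge_nominal"]:
        try:
            for r in masks_of(t,c)[:3]: print(c,t,round(r["conf"],2),np.round(r["at"]),r["pixels"].sum())
        except Exception as e: print(t,e)
print(camera_model("wrist"),get_obs()["clock"])
E
```

```text
pics
{'clock': 0.0, 'joint_pos': [1.156, 0.2414, 0.0037, 1.3352, -0.0, 1.5708], 'joint_vel': [0.0009, 0.0002, -0.001, 0.0009, 0.0013, 0.0008], 'tau': [0.0001, -37.2319, 25.2407, 0.0171, -0.0002, -0.0], 'eef_pos': [0.2013, 0.457, 0.2304], 'tool_rot': [0.2059, 0.9786, -0.001, -0.0002], 'ft_force': [-0.0085, 0.2131, 0.4825], 'ft_torque': [0.02, 0.0157, 0.0127], 'grip_width': 0.0852}
scene {'fovy': 49.268325062439416, 'cx': 248.19981558040763, 'cy': 185.30206973554232, 'pose': array([[ 7.37018791e-01,  5.23164268e-01, -4.27904721e-01,
         1.12882063e+00],
       [ 6.75872219e-01, -5.70694893e-01,  4.66373330e-01,
        -6.19259125e-01],
       [-2.13177315e-04, -6.32934821e-01, -7.74205055e-01,
         1.19137063e+00],
       [ 0.00000000e+00,  0.00000000e+00,  0.00000000e+00,
         1.00000000e+00]])}
scene cabinet 0.83 [196. 242.] 6019
scene door 0.65 [358. 143.] 1452
scene door 0.64 [290. 168.] 1008
scene door 0.61 [221. 156.] 952
scene stand 0.86 [276. 188.] 368
scene stand 0.64 [113. 282.] 1989
scene tray 0.79 [296. 135.] 1017
scene cup 0.62 [332. 193.] 282
scene bur_box 0
[... 974 characters left out ...]
4.] 1003
side seal 0.81 [304. 169.] 4662
side door_grip 0.84 [101. 237.] 6237
side door_grip 0.61 [204. 210.] 389
side door_grip 0.61 [298. 236.] 2197
side knuckle 0.85 [105. 240.] 6029
side knuckle 0.64 [205. 209.] 318
side hinge_nominal 0.62 [307. 170.] 4836
{'fovy': 65.70646984690485, 'cx': 252.53654832274373, 'cy': 194.13014774698357, 'T_tool_cam': array([[ 7.71471396e-05, -9.49797397e-01, -3.12865625e-01,
         7.94492716e-02],
       [ 9.99999954e-01,  1.64600340e-04, -2.53111344e-04,
        -1.77216979e-04],
       [ 2.91902284e-04, -3.12865591e-01,  9.49797366e-01,
        -1.41917420e-01],
       [ 0.00000000e+00,  0.00000000e+00,  0.00000000e+00,
         1.00000000e+00]])} 1.2
```

```bash
python3 -c "
import cv2,numpy as np
a=cv2.imread('pics/scene0.png');b=cv2.imread('pics/side0.png');print(a.shape)
cv2.imwrite('pics/s0.png',cv2.resize(a,(800,600),interpolation=cv2.INTER_CUBIC));cv2.imwrite('pics/d0.png',cv2.resize(b,(800,600),interpolation=cv2.INTER_CUBIC))"
```

```text
(384, 512, 3)
```

View pics/s0.png

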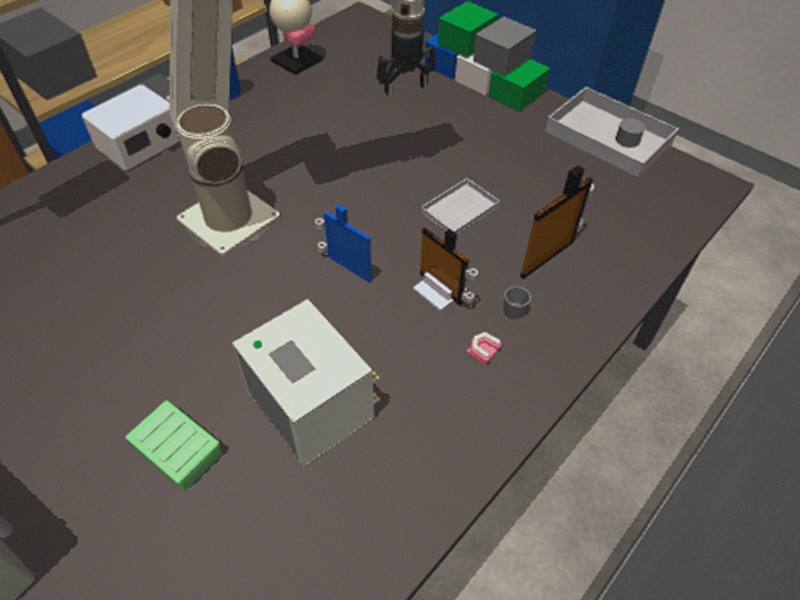

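View pics/d0.png

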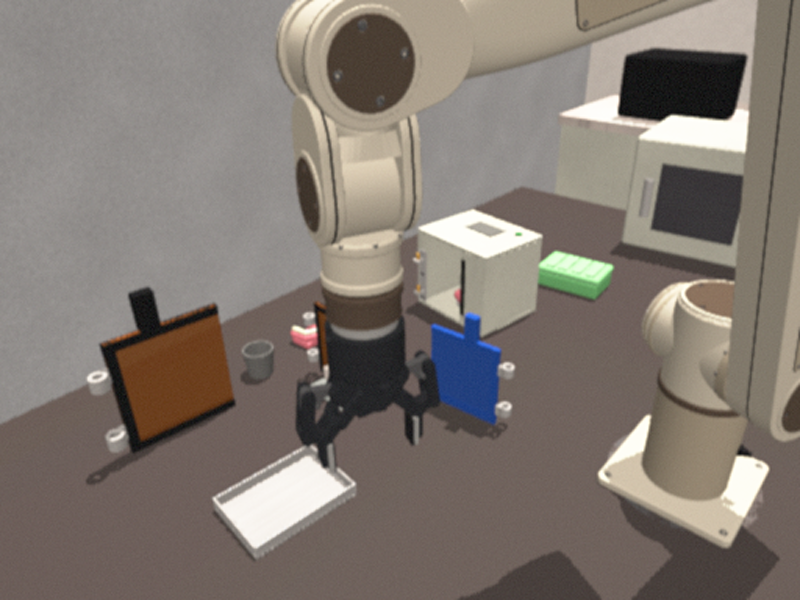

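Scene: the target door (amber, in the white stand) is at about (440,265) in the 800-px view and the cabinet top at about (303,360), with its pins at (375,375). The big amber door at (557,235) and the blue one at (347,243) are decoys. Next I'll crop for corner pixels.

```bash
cat > h.py <<'E'
from workcell import *
import cv2,numpy as np
from scipy.spatial.transform import Rotation as R
from scipy.optimize import least_squares
def cam(c):
    m=camera_model(c);f=192/np.tan(np.radians(m["fovy"])/2);return m,f
def proj(c,P,T=None):
    m,f=cam(c);P=np.atleast_2d(P)
    if c=="wrist":
        o=T if T is not None else get_obs();W=np.eye(4);W[:3,:3]=R.from_quat(o["tool_rot"]).as_matrix();W[:3,3]=o["eef_pos"];W=W@m["T_tool_cam"]
    else: W=m["pose"]
    q=(P-W[:3,3])@W[:3,:3]
    if c=="wrist":
        r=np.hypot(q[:,0],q[:,1]);th=np.arctan2(r,q[:,2]);k=f*th/np.maximum(r,1e-9)
        return np.c_[m["cx"]+k*q[:,0],m["cy"]+k*q[:,1]]
    return np.c_[m["cx"]+f*q[:,0]/q[:,2],m["cy"]+f*q[:,1]/q[:,2]]
def unproj(c,uv,z):
    m,f=cam(c);W=m["pose"];u,v=uv;d=W[:3,:3]@np.array([(u-m["cx"])/f,(v-m["cy"])/f,1]);return W[:3,3]+d*(z-W[2,3])/d[2]
def T2(x,y,a,P):
    P=np.atleast_2d(P).astype(float);c,s=np.cos(a),np.sin(a);return np.c_[x+c*P[:,0]-s*P[:,1],y+s*P[:,0]+c*P[:,1],P[:,2]]
E
python3 - <<'E'
import cv2,numpy as np
a=cv2.imread('pics/scene0.png')
A=cv2.resize(a[185:300,145:260],(600,600),interpolation=cv2.INTER_CUBIC)  # 5.217x
B=cv2.resize(a[140:205,255:315],None,fx=9,fy=9,interpolation=cv2.INTER_CUBIC)
cv2.imwrite('pics/cA.png',A);cv2.imwrite('pics/cB.png',B);print(B.shape)
E
```

```text
(585, 540, 3)
```

View pics/cA.png

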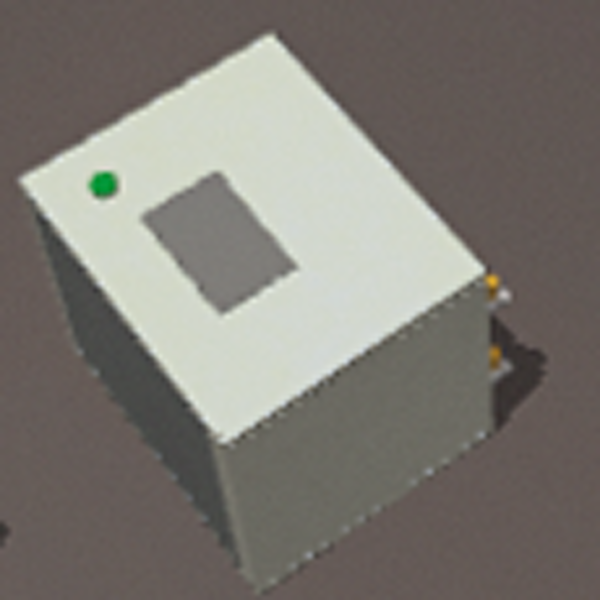

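View pics/cB.png

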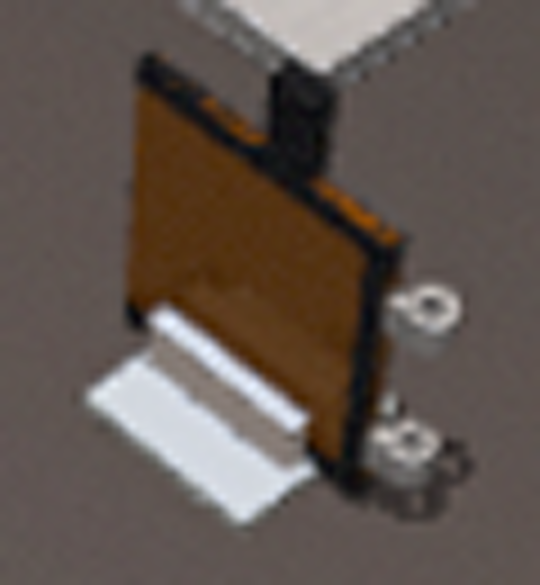

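```bash
cat > fit1.py <<'E'
from h import *
s=600/115
px=lambda p,s,o:(np.array(p)+.5)/s-.5+o
cab_uv=px([[20,180],[271,34],[485,270],[222,441],[258,592],[492,430]],s,[145,185])
cab_P=np.array([[85,-105,185],[-85,-105,185],[-85,105,185],[85,105,185],[85,105,0],[-85,105,0]])/1000
f=lambda p:(proj("scene",T2(*p,cab_P))-cab_uv).ravel()
r=min((least_squares(f,[.6,-.0,a]) for a in np.arange(0,6.3,.8)),key=lambda r:r.cost)
print("cab",r.x,np.round(r.fun,1))
d_uv=px([[155,52],[403,235],[130,322],[350,488],[432,305],[410,437],[303,82]],9,[255,140])
d_P=np.array([[4,-146,160],[4,-13,160],[12,-146,10],[12,-13,10],[0,0,130],[0,0,50],[8,-66,206]])/1000
g=lambda p:(proj("scene",T2(*p,d_P))-d_uv).ravel()
q=min((least_squares(g,[.5,.2,a]) for a in np.arange(0,6.3,.8)),key=lambda r:r.cost)
print("door",q.x,np.round(q.fun,1))
for n,p,P in [("hinge",r.x,[-.101,.082,.04]),("seal",r.x,[-.0885,-.043,.092]),("grip",q.x,[.008,-.066,.183])]: print(n,T2(*p,P))
print("jaw",unproj("scene",[484/1.5625,350/1.5625],.015),"cup",unproj("scene",[517/1.5625,302/1.5625],.03),"tray",unproj("scene",[460/1.5625,205/1.5625],.01),"bur",unproj("scene",[175/1.5625,440/1.5625],.04),"blue",unproj("scene",[347/1.5625,260/1.5625],.03),"big",unproj("scene",[550/1.5625,255/1.5625],.02))
E
python3 fit1.py
```

```text
cab [ 0.55870227 -0.23583744  4.55042003] [-0.6 -0.6 -0.  -0.8  0.3 -0.4  0.   0.4  0.1  0.8  0.1  0.4]
door [0.64152743 0.18105924 4.62802417] [-0.4 -0.5  0.3  0.2 -0.9 -1.   0.7  1.3 -0.1 -0.   0.1  0.3  0.1 -0.4]
hinge [[ 0.65591645 -0.14938282  0.04      ]]
seal [[ 0.53053672 -0.14156151  0.092     ]]
grip [[0.57508804 0.17864917 0.183     ]]
jaw [0.74571856 0.10543339 0.015     ] cup [0.72648775 0.25063358 0.03      ] tray [0.42219226 0.42945584 0.01      ] bur [ 0.44362777 -0.474959    0.04      ] blue [0.35391841 0.08161806 0.03      ] big [0.69747752 0.43068956 0.02      ]
```

```bash
cat >> h.py <<'E'
def Rdown(yaw): # tool down, tool y at azimuth yaw (deg)
    a=np.radians(yaw);y=[np.cos(a),np.sin(a),0];x=[-np.sin(a),np.cos(a),0];return R.from_matrix(np.array([x,y,[0,0,-1]]).T)
def yaw_of(o):
    y=R.from_quat(o["tool_rot"]).as_matrix()[:,1];return np.degrees(np.arctan2(y[1],y[0]))
def plan(pos,yaw,n,grip,start=None,dp=0):
    o=get_obs();p0=np.array(o["eef_pos"]);R0=R.from_quat(o["tool_rot"])
    if start is not None:p0=np.array(start[0]);R0=Rdown(start[1])
    pos=np.array(pos);v=(R0.inv()*Rdown(yaw)).as_rotvec()
    for i in range(n):
        Ra=R0*R.from_rotvec(v*i/n);d=Ra.inv().apply((pos-p0)/n)*1000
        print([*np.round(d,1).tolist(),*np.round(np.degrees(v/n),2).tolist(),grip])
def st():
    o=get_obs();print(round(o["clock"],2),np.round(o["eef_pos"],4),"yaw",round(yaw_of(o),2),"tilt",np.round(R.from_quat(o["tool_rot"]).as_matrix()[:2,2],4),"F",np.round(o["ft_force"],2),"M",np.round(o["ft_torque"],2),"w",round(float(o["grip_width"]),4));return o
E
python3 - <<'E'
from h import *
plan([.575,.180,.30],175.2,15,85)
E
```

```text
[-30.2, -6.9, -4.6, 0.0, 0.0, -7.26, 85]
[-29.1, -10.7, -4.6, 0.0, 0.0, -7.26, 85]
[-27.5, -14.3, -4.6, 0.0, 0.0, -7.26, 85]
[-25.5, -17.6, -4.6, 0.0, 0.0, -7.26, 85]
[-23.1, -20.7, -4.6, 0.0, 0.0, -7.26, 85]
[-20.3, -23.5, -4.6, 0.0, 0.0, -7.26, 85]
[-17.1, -25.9, -4.6, 0.0, 0.0, -7.26, 85]
[-13.7, -27.8, -4.6, 0.0, 0.0, -7.26, 85]
[-10.1, -29.3, -4.6, 0.0, 0.0, -7.26, 85]
[-6.3, -30.4, -4.6, 0.0, 0.0, -7.26, 85]
[-2.4, -30.9, -4.6, 0.0, 0.0, -7.26, 85]
[1.5, -31.0, -4.6, 0.0, 0.0, -7.26, 85]
[5.4, -30.6, -4.6, 0.0, 0.0, -7.26, 85]
[9.2, -29.6, -4.6, 0.0, 0.0, -7.26, 85]
[12.9, -28.2, -4.6, 0.0, 0.0, -7.26, 85]
```

Call:
jog_arm --deltas '[[[-30, -7, -14, 0, 0, -7.3, 85], [-29, -11, -14, 0, 0, -7.3, 85], [-27.5, -14.5, -14, 0, 0, -7.3, 85], [-25.5, -17.5, -14, 0, 0, -7.3, 85], [-23, -21, -14, 0, 0, -7.3, 85]]]'

```text
clock: 1.7
eef_pos: [0.3267, 0.3644, 0.3009]
tool_rot: [-0.128, 0.992, -0.002, -0.002]
ft_force: [1.1, 0.3, -0.7]
grip_width: 0.0848
```

Call:
jog_arm --deltas '[[[-20, -23.5, 0, 0, 0, -7.3, 85], [-17, -26, 0, 0, 0, -7.3, 85], [-13.5, -28, 0, 0, 0, -7.3, 85], [-10, -29, 0, 0, 0, -7.3, 85], [-6.5, -30.5, 0, 0, 0, -7.3, 85]]]'

```text
clock: 2.2
eef_pos: [0.4611, 0.2745, 0.3047]
tool_rot: [-0.444, 0.896, 0.0, 0.001]
ft_force: [-0.4, -0.2, 0.1]
grip_width: 0.0847
```

Run:
```python
from h import *
st()
plan([.575,.180,.30],175.2,6,85)
```

```text
2.2 [0.4611 0.2745 0.3047] yaw 142.77 tilt [0.0021 0.0013] F [-0.44 -0.23  0.13] M [ 0.03 -0.01  0.04] w 0.0847
[1.1, -24.6, 0.8, -0.01, 0.02, -5.41, 85]
[3.4, -24.4, 0.8, -0.01, 0.02, -5.41, 85]
[5.7, -24.0, 0.8, -0.01, 0.02, -5.41, 85]
[7.9, -23.4, 0.8, -0.01, 0.02, -5.41, 85]
[10.1, -22.5, 0.8, -0.01, 0.02, -5.41, 85]
[12.1, -21.5, 0.8, -0.01, 0.02, -5.41, 85]
```

Call:
jog_arm --deltas '[[[1, -29, 1, 0, 0, -6.3, 85], [4, -29, 1, 0, 0, -6.3, 85], [7, -28, 1, 0, 0, -6.3, 85], [10, -27, 1, 0, 0, -6.3, 85], [12, -26, 1, 0, 0, -6, 85]]]'

```text
clock: 2.7
eef_pos: [0.5803, 0.1812, 0.2996]
tool_rot: [-0.677, 0.736, -0.0, 0.002]
ft_force: [-0.5, 1.1, 0.0]
grip_width: 0.085
```

Call:
jog_arm --deltas '[[[0, 0, 0, 0, 0, 0, 85]]]'

```text
clock: 2.8
eef_pos: [0.5826, 0.1788, 0.2982]
tool_rot: [-0.676, 0.737, -0.0, 0.001]
ft_force: [0.4, -0.9, 0.6]
grip_width: 0.0851
```

Run:
```python
from h import *
o=st();im=camera("wrist")
cv2.imwrite("pics/w1raw.png",im[:,:,::-1]);cv2.imwrite("pics/w1.png",cv2.resize(im[:,:,::-1],(800,600),interpolation=cv2.INTER_CUBIC))
p=[.64152743,.18105924,4.62802417]
print(np.round(proj("wrist",T2(*p,np.array([[4,-146,160],[4,-13,160],[12,-146,160],[12,-13,160],[0,0,130],[0,0,50],[8,-66,206]])/1000),o)*1.5625))
```

```text
2.8 [0.5826 0.1788 0.2982] yaw 175.12 tilt [0.0022 0.0007] F [ 0.4  -0.92  0.61] M [ 0.02 -0.05 -0.  ] w 0.0851
[[531. 291.]
 [324. 291.]
 [532. 279.]
 [324. 279.]
 [313. 284.]
 [329. 259.]
 [410. 309.]]
```

View pics/w1.png

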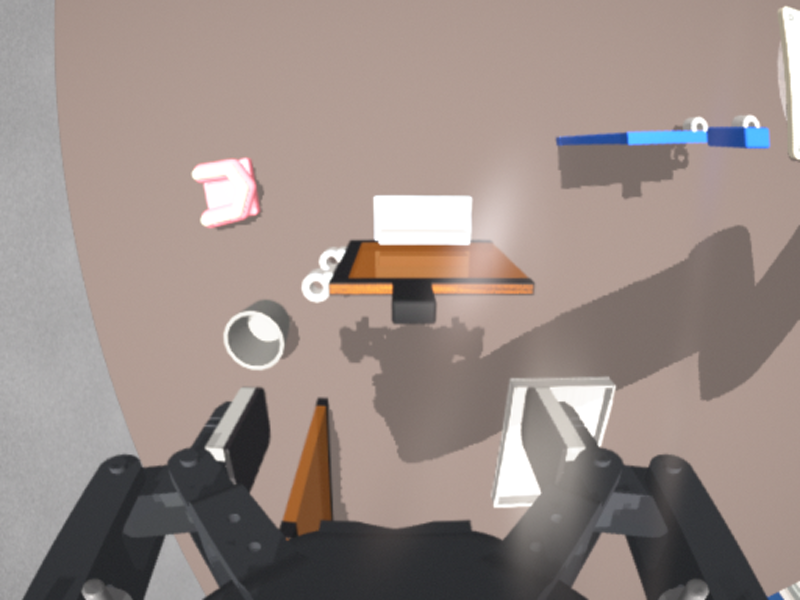

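The wrist picture shows the target door at (430,285), with its tab top at (414,310) and knuckles at (316,287) and (331,260). These are within 3 px of prediction. I'll refit from this view and look at the pins before the grasp.

Run:
```python
from h import *
o=dict(get_obs());o["eef_pos"]=np.array([0.5826,.1788,.2982])
P=np.array([[4,-146,160],[4,-13,160],[12,-146,160],[12,-13,160],[0,0,130],[0,0,50]])/1000
uv=np.array([[534,293.5],[330,293.5],[532,282.5],[331,282],[316,287],[331,260]])/1.5625
q=least_squares(lambda p:(proj("wrist",T2(*p,P),o)-uv).ravel(),[.6415,.181,4.628]);p=q.x
print(p,np.degrees(p[2])-360,np.round(q.fun,1));print("grip",T2(*p,[.008,-.066,.183]))
c=[.5587,-.23584,4.55042]
print("pin in view",proj("wrist",T2(*c,[-.101,.082,.134]),o))
st();plan([.655,-.06,.30],170,6,85)
```

```text
[0.63908993 0.18314427 4.62648883] -94.92171589794276 [ 0.4  0.4 -1.   0.1  2.4 -0.1 -2.  -0.3  0.2 -0.2  0.2  0.6]
grip [[0.57264693 0.18083621 0.183     ]]
pin in view [[164.36166241 -91.06081521]]
2.85 [0.5814 0.1798 0.2985] yaw 175.09 tilt [0.0014 0.0014] F [-0.64 -0.08 -0.13] M [-0.01  0.03  0.02] w 0.085
[38.8, -15.6, -0.3, -0.01, 0.01, 0.85, 85]
[38.5, -16.2, -0.3, -0.01, 0.01, 0.85, 85]
[38.3, -16.8, -0.3, -0.01, 0.01, 0.85, 85]
[38.0, -17.4, -0.3, -0.01, 0.01, 0.85, 85]
[37.8, -17.9, -0.3, -0.01, 0.01, 0.85, 85]
[37.5, -18.5, -0.2, -0.01, 0.01, 0.85, 85]
```

Call:
jog_arm --deltas '[[[-1.5, 8.5, 20, 0, 0, 0, 85], [0, 0, 25, 0, 0, 0, 85], [0, 0, 25, 0, 0, 0, 60]]]'

```text
clock: 3.15
eef_pos: [0.5741, 0.1845, 0.2315]
tool_rot: [-0.675, 0.738, -0.001, 0.006]
ft_force: [-0.2, -0.1, 0.3]
grip_width: 0.0729
```

Run:
```python
from h import *
st();plan([.5728,.1806,.168],175.08,3,60)
```

```text
3.15 [0.5741 0.1845 0.2315] yaw 174.94 tilt [0.0101 0.0056] F [-0.18 -0.14  0.29] M [ 0.   -0.04  0.04] w 0.0729
[1.5, 0.5, 21.2, -0.18, 0.12, -0.05, 60]
[1.4, 0.5, 21.2, -0.18, 0.12, -0.05, 60]
[1.4, 0.4, 21.2, -0.18, 0.12, -0.05, 60]
```

Call:
jog_arm --deltas '[[[2.5, 0.7, 14, -0.3, 0.2, 0, 60], [1.5, 0.5, 14, -0.2, 0.2, 0, 60], [0, 0, 14, 0, 0, 0, 60], [0, 0, 12, 0, 0, 0, 60], [0, 0, 0, 0, 0, 0, 60]]]'

```text
clock: 3.65
eef_pos: [0.5673, 0.183, 0.1732]
tool_rot: [-0.676, 0.737, 0.001, -0.003]
ft_force: [-0.6, 0.1, 0.5]
grip_width: 0.0599
```

Run:
```python
from h import *
o=st();plan([.5728,.1806,.168],175.08,1,60)
im=camera("wrist");cv2.imwrite("pics/w2raw.png",im[:,:,::-1])
cv2.imwrite("pics/w2.png",cv2.resize(im[100:384,120:420,::-1],None,fx=2,fy=2,interpolation=cv2.INTER_CUBIC))
```

```text
3.65 [0.5673 0.183  0.1732] yaw 175.04 tilt [-0.0067 -0.0021] F [-0.6  0.1  0.5] M [ 0.   -0.05 -0.03] w 0.0599
[1.9, -5.8, 5.2, 0.37, -0.15, -0.03, 60]
```

View pics/w2.png

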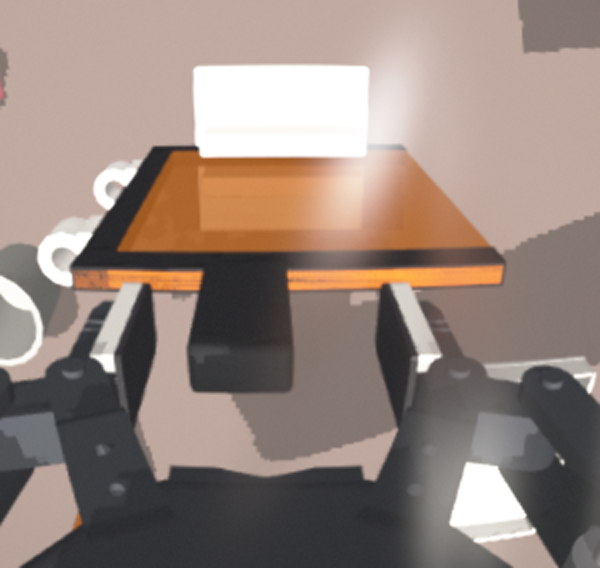

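The tab is between the fingers: it sits at x≈243 and the finger midpoint is at 268, matching the computed −5.8 mm shift. I'll correct that and close.

Call:
jog_arm --deltas '[[[1.5, -5.8, 5, 0.3, -0.15, 0, 60], [0, 0, 0, 0, 0, 0, 60]]]'

```text
clock: 3.9
eef_pos: [0.5748, 0.1817, 0.1707]
tool_rot: [-0.676, 0.737, -0.001, 0.002]
ft_force: [0.1, 0.0, -0.1]
grip_width: 0.0601
```

Run:
```python
from h import *
for i in range(2): o=st();camera("wrist")
st()
plan([.5728,.1806,.168],175.08,1,60)
```

```text
3.9 [0.5748 0.1817 0.1707] yaw 175.07 tilt [0.0037 0.0017] F [ 0.1   0.02 -0.06] M [-0.04  0.03 -0.06] w 0.0601
3.95 [0.5749 0.1819 0.1714] yaw 175.07 tilt [0.0044 0.0022] F [0.83 0.58 0.37] M [ 0.    0.01 -0.03] w 0.0601
4.0 [0.5748 0.1819 0.1715] yaw 175.07 tilt [0.0044 0.0022] F [-1.08 -0.36  0.74] M [ 0.   -0.02  0.03] w 0.06
[1.5, 1.9, 3.5, -0.24, 0.15, -0.01, 60]
```

Call:
jog_arm --deltas '[[[1, 2, 2.5, -0.2, 0.1, 0, 40], [0, 0, 0, 0, 0, 0, 20], [0, 0, 0, 0, 0, 0, 10], [0, 0, 0, 0, 0, 0, 10], [0, 0, 0, 0, 0, 0, 10]]]'

```text
clock: 4.5
eef_pos: [0.5733, 0.1811, 0.1701]
tool_rot: [-0.676, 0.737, -0.0, 0.001]
ft_force: [0.5, 0.6, 0.9]
grip_width: 0.0233
```

Call:
jog_arm --deltas '[[[0, 0, -2, 0, 0, 0, 10], [0, 0, -6, 0, 0, 0, 10], [0, 0, -12, 0, 0, 0, 10], [0, 0, -15, 0, 0, 0, 10], [0, 0, -15, 0, 0, 0, 10]]]'

```text
clock: 5.0
eef_pos: [0.5703, 0.1803, 0.2189]
tool_rot: [-0.676, 0.737, 0.002, -0.003]
ft_force: [-0.4, -0.1, -2.4]
grip_width: 0.0232
```

Run:
```python
from h import *
st()
```

```text
5.0 [0.5703 0.1803 0.2189] yaw 175.06 tilt [-0.0069 -0.0013] F [-0.43 -0.09 -2.41] M [ 0.01 -0.   -0.03] w 0.0232
```

Run:
```python
from h import *
plan([.66,-.045,.255],80.7,13,10)
```

```text
[16.7, -8.3, -2.8, 0.02, -0.03, 7.26, 10]
[15.5, -10.4, -2.8, 0.02, -0.03, 7.26, 10]
[14.1, -12.3, -2.8, 0.02, -0.03, 7.26, 10]
[12.4, -13.9, -2.8, 0.02, -0.03, 7.26, 10]
[10.5, -15.4, -2.8, 0.02, -0.03, 7.26, 10]
[8.5, -16.6, -2.8, 0.02, -0.03, 7.26, 10]
[6.3, -17.5, -2.8, 0.02, -0.03, 7.26, 10]
[4.1, -18.2, -2.8, 0.02, -0.03, 7.26, 10]
[1.7, -18.6, -2.8, 0.02, -0.03, 7.26, 10]
[-0.6, -18.6, -2.8, 0.02, -0.03, 7.26, 10]
[-3.0, -18.4, -2.8, 0.02, -0.03, 7.26, 10]
[-5.3, -17.9, -2.8, 0.02, -0.03, 7.26, 10]
[-7.5, -17.1, -2.8, 0.02, -0.03, 7.26, 10]
```

Call:
jog_arm --deltas '[[[16.5, -8, -9, 0, 0, 4, 10], [15.5, -10, -9, 0, 0, 7, 10], [14, -12, -9, 0, 0, 7.2, 10], [12.5, -14, -4, 0, 0, 7.2, 10], [10.5, -15.5, 0, 0, 0, 7.2, 10]]]'

```text
clock: 5.5
eef_pos: [0.6095, 0.0963, 0.2592]
tool_rot: [-0.435, 0.901, 0.0, 0.001]
ft_force: [0.9, 0.9, -2.3]
grip_width: 0.0231
```

Call:
jog_arm --deltas '[[[8.5, -16.5, 0, 0, 0, 7.2, 10], [6.5, -17.5, 0, 0, 0, 7.2, 10], [4, -18, 0, 0, 0, 7.2, 10], [2, -18.5, 0, 0, 0, 7.2, 10], [0, -18.5, 0, 0, 0, 7.2, 10]]]'

```text
clock: 6.0
eef_pos: [0.6478, 0.0075, 0.2645]
tool_rot: [-0.122, 0.993, 0.0, 0.003]
ft_force: [0.2, 0.3, -3.0]
grip_width: 0.0237
```

Run:
```python
from h import *
st();plan([.66,-.045,.255],80.7,4,10)
```

```text
6.0 [0.6478 0.0075 0.2645] yaw 104.02 tilt [0.0052 0.0016] F [ 0.23  0.34 -3.01] M [-0.02 -0.04 -0.04] w 0.0237
[0.2, -13.5, 2.4, 0.02, 0.08, 5.83, 10]
[-1.1, -13.4, 2.4, 0.02, 0.08, 5.83, 10]
[-2.5, -13.2, 2.4, 0.02, 0.08, 5.83, 10]
[-3.8, -12.9, 2.4, 0.02, 0.08, 5.83, 10]
```

Call:
jog_arm --deltas '[[[0, -13.5, 2, 0, 0.08, 6, 10], [-1, -13.5, 2, 0, 0.08, 6, 10], [-2.5, -13, 2, 0, 0.08, 6, 10], [-4, -13, 2, 0, 0, 5.5, 10], [0, 0, 0, 0, 0, 0, 10]]]'

```text
clock: 6.5
eef_pos: [0.6607, -0.0502, 0.2599]
tool_rot: [0.094, 0.996, 0.0, 0.001]
ft_force: [0.0, -0.0, -2.9]
grip_width: 0.0234
```

Run:
```python
from h import *
camera("side")
o=st();im=camera("wrist")[:,:,::-1];cv2.imwrite("pics/w3raw.png",im)
cv2.imwrite("pics/w3.png",cv2.resize(im,(800,600),interpolation=cv2.INTER_CUBIC))
np.save("o3.npy",o,allow_pickle=True)
c=[.5587,-.23584,4.55042]
print(np.round(proj("wrist",T2(*c,np.array([[-101,82,134],[-101,82,54],[-85,105,185],[-85,-105,185],[85,105,185],[85,-105,185]])/1000),o)*1.5625))
```

```text
6.55 [ 0.6606 -0.0491  0.2602] yaw 79.4 tilt [0.0032 0.0009] F [-0.04  0.87 -3.4 ] M [ 0.03 -0.01 -0.02] w 0.0233
[[238. 310.]
 [270. 277.]
 [191. 379.]
 [158.  -7.]
 [ -4. 368.]
 [-47.  70.]]
```

View pics/w3.png

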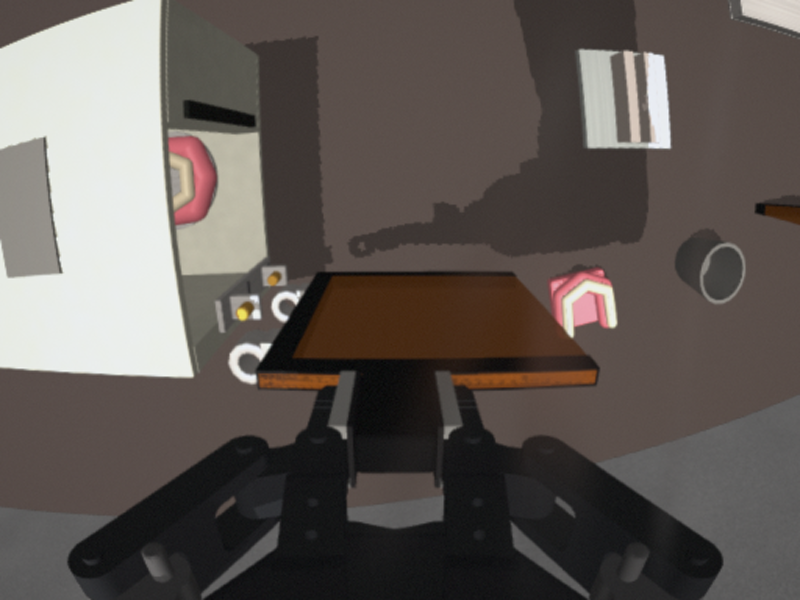

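The wrist picture shows both pins, upper at about (245,310) and lower at (273,278), and both knuckles, upper at (250,362) and lower at (287,306). I'll zoom in for a sub-mm relative fit.

Run:
```python
import cv2
a=cv2.imread('pics/w3raw.png')
cv2.imwrite('pics/w3c.png',cv2.resize(a[160:250,130:220],(720,720),interpolation=cv2.INTER_CUBIC)[:600])
```

```text
(no output)
```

View pics/w3c.png

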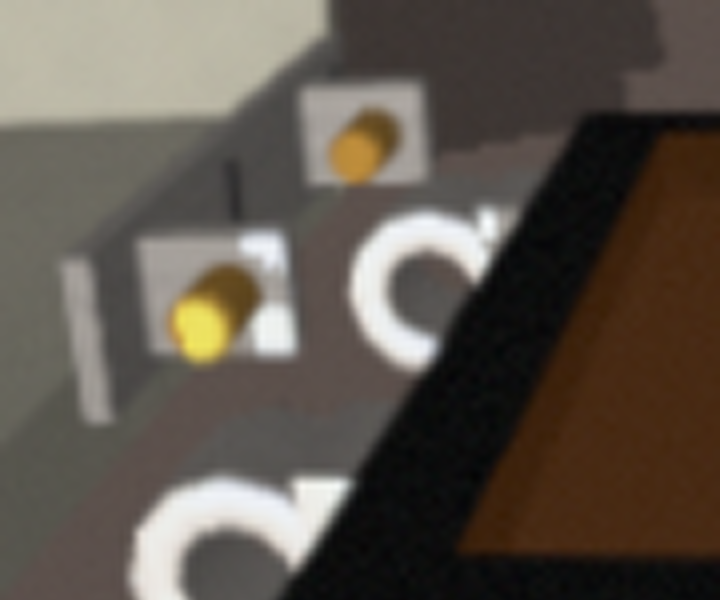

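```bash
cat > fit3.py <<'E'
from h import *
o=np.load("o3.npy",allow_pickle=True).item()
raw=lambda a,b:np.array([(a+.5)/8-.5+130,(b+.5)/8-.5+160])
pin=np.array([raw(202,328),raw(355,157)])
q=least_squares(lambda p:(proj("wrist",[[p[0],p[1],.134],[p[0],p[1],.054]],o)-pin).ravel(),[.65,-.15]);P=q.x;print("pins",P,np.round(q.fun,2))
dz=.0901+.010
kn=np.array([raw(236,582),raw(430,291)])
q=least_squares(lambda p:(proj("wrist",[[p[0],p[1],.12+dz],[p[0],p[1],.04+dz]],o)-kn).ravel(),[.65,-.15]);K=q.x;print("knuckle",K,np.round(q.fun,2))
pc=np.array([[258,374],[597,370],[260,387],[597,383]])/1.5625
D=np.array([[12,-13,150],[12,-146,150],[4,-13,150],[4,-146,150]])/1000+[0,0,dz]
g=lambda p:np.r_[(proj("wrist",T2(*p,D),o)-pc).ravel(),(proj("wrist",T2(*p,[[0,0,.12+dz],[0,0,.04+dz]]),o)-kn).ravel()]
q=least_squares(g,[K[0],K[1],np.radians(170)]);print("door",q.x,np.degrees(q.x[2]),np.round(q.fun,1))
# expected door from the grasp (grip at tool origin)
print("door yaw expected",yaw_of(o)+90)
# box
C=lambda p,a,b:T2(*p,[[a,b,.185]])
def h(p):
    e=(proj("wrist",C(p,-.085,.105),o)-np.array([193.5,377.5])/1.5625).ravel()
    def line(pt,A,B):
        u=proj("wrist",np.vstack([C(p,*(np.array(A)+(np.array(B)-A)*t)) for t in np.linspace(0,1,60)]),o);d=u-np.array(pt)/1.5625;i=np.argmin((d**2).sum(1));i=min(max(i,1),58);t=u[i+1]-u[i-1];t/=np.linalg.norm(t);return d[i]@[-t[1],t[0]]
    return np.r_[e,line([163,2],[-.085,-.105],[-.085,.105]),line([175,150],[-.085,-.105],[-.085,.105]),line([185,270],[-.085,-.105],[-.085,.105]),line([2,368],[.085,.105],[-.085,.105])]
q=least_squares(h,[.5587,-.2358,4.5504],diff_step=1e-4);c=q.x;print("box",c,np.degrees(c[2]),np.round(q.fun,2))
for cc in (c,[.5587,-.23584,4.55042]):
    d=P-np.array(cc[:2]);a=cc[2];print("pin in box",np.cos(a)*d[0]+np.sin(a)*d[1],-np.sin(a)*d[0]+np.cos(a)*d[1])
E
python3 fit3.py
```

```text
pins [ 0.65839826 -0.14787187] [-0.2   0.13  0.24 -0.15]
knuckle [ 0.65713237 -0.11547579] [ 0.05  0.09 -0.07 -0.12]
door [ 0.65765255 -0.11539946  2.95703984] 169.42590283582135 [-1.6 -2.1  2.4 -1.3 -1.2  1.5  0.2  1.9  0.4  0.7  0.1  0.4]
door yaw expected 169.4044097530196
box [ 0.55813207 -0.23003315  4.54946638] 260.6652228296548 [ 3.9  -0.26 -2.67  3.8   2.47 -0.69]
pin in box -0.09733670353219405 0.08561162255691282
pin in box -0.1028942851464573 0.08420748804866314
```

Call:
jog_arm --deltas '[[[0, 0, 15, 0, 0, 0, 10], [0, 0, 18, 0, 0, 0, 10], [0, 0, 15, 0, 0, 0, 10], [0, 0, 4, 0, 0, 0, 10], [0, 0, 0, 0, 0, 0, 10]]]'

```text
clock: 7.1
eef_pos: [0.661, -0.043, 0.2105]
tool_rot: [0.085, 0.996, 0.002, 0.004]
ft_force: [-0.5, -0.7, -2.0]
grip_width: 0.0234
```

Run:
```python
from h import *
st();plan([.6619,-.0815,.206],79.4,3,10)
```

```text
7.1 [ 0.661  -0.043   0.2105] yaw 80.24 tilt [0.0073 0.0032] F [-0.47 -0.73 -1.96] M [0.   0.01 0.01] w 0.0234
[-2.5, -12.6, 1.5, 0.09, 0.13, 0.28, 10]
[-2.5, -12.6, 1.5, 0.09, 0.13, 0.28, 10]
[-2.6, -12.6, 1.5, 0.09, 0.13, 0.28, 10]
```

Call:
jog_arm --deltas '[[[-2.5, -10, 1.5, 0.15, 0.2, 0.3, 10], [-2.5, -10, 1.5, 0.1, 0.15, 0, 10], [-2.5, -9, 1, 0, 0.1, 0, 10], [0, -4, 0, 0, 0, 0, 10], [0, 0, 0, 0, 0, 0, 10]]]'

```text
clock: 7.6
eef_pos: [0.6644, -0.08, 0.2097]
tool_rot: [0.087, 0.996, -0.0, 0.002]
ft_force: [0.1, -0.1, -1.8]
grip_width: 0.0233
```

```bash
cat >> h.py <<'E'
_o3=np.load("o3.npy",allow_pickle=True).item()
OFF=R.from_quat(_o3["tool_rot"]).inv().apply(np.array([.65713,-.11548,.16])-_o3["eef_pos"])  # hinge axis mid point, tool frame
PIN=np.array([.65840,-.14787])
def hinge(o): return R.from_quat(o["tool_rot"]).apply(OFF)+o["eef_pos"]
def need(o):
    hp=hinge(o);e=np.r_[PIN-hp[:2],0]*1000;v=(R.from_quat(o["tool_rot"]).inv()*Rdown(yaw_of(o))).as_rotvec(degrees=True)
    print("hinge",np.round(hp,4),"to pin (tool mm)",np.round(R.from_quat(o["tool_rot"]).inv().apply(e),1),"untilt",np.round(v,2),"edge mm",round((o["eef_pos"][2]-.1601)*1000,1))
E
python3 - <<'E'
from h import *
o=st();need(o)
im=camera("wrist")[:,:,::-1];np.save("o4.npy",o,allow_pickle=True);cv2.imwrite("pics/w4raw.png",im)
a=cv2.resize(im[130:280,80:230],(600,600),interpolation=cv2.INTER_CUBIC)
camera("side");s=camera("scene")[:,:,::-1]
cv2.imwrite("pics/sc4raw.png",s)
b=cv2.resize(s[220:300,210:250],(300,600),interpolation=cv2.INTER_CUBIC)
cv2.imwrite("pics/w4.png",np.hstack([a[:,:500],b]))
hp=hinge(o);print(np.round(proj("wrist",[[hp[0],hp[1],.12+o["eef_pos"][2]-.1601],[hp[0],hp[1],.04+o["eef_pos"][2]-.1601],[*PIN,.134],[*PIN,.054]],o),1))
E
```

```text
7.6 [ 0.6644 -0.08    0.2097] yaw 80.0 tilt [ 0.0034 -0.0009] F [ 0.06 -0.09 -1.81] M [-0.03  0.05 -0.01] w 0.0233
hinge [ 0.6617 -0.1465  0.1096] to pin (tool mm) [ 3.  -1.9 -0. ] untilt [-0.02  0.2   0.  ] edge mm 49.6
[[159.  232.4]
 [183.3 195.8]
 [168.9 209.9]
 [188.8 182.3]]
```

View pics/w4.png

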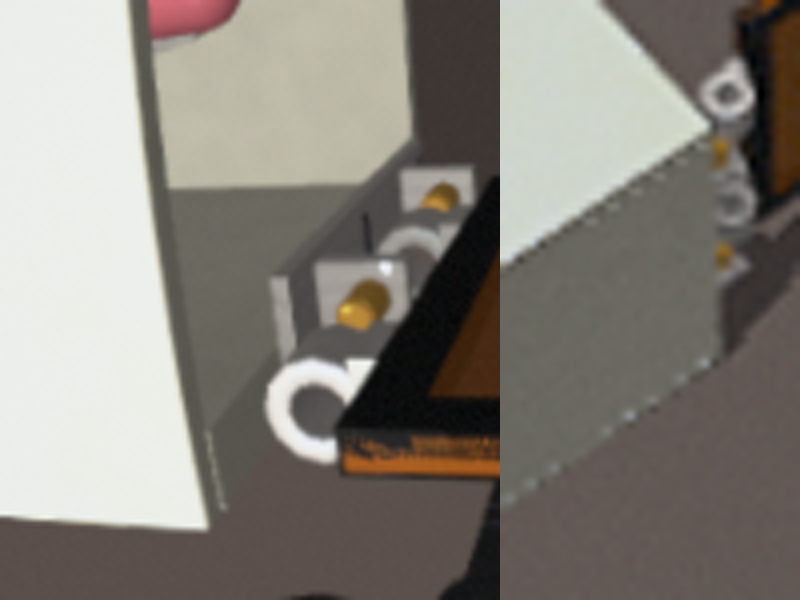

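```bash
cat > pinfit.py <<'E'
from h import *
from scipy.optimize import minimize
def brass(im):
    hsv=cv2.cvtColor(im,cv2.COLOR_BGR2HSV);return ((hsv[...,1]>110)&(hsv[...,2]>60)&(hsv[...,0]>8)&(hsv[...,0]<35)).astype(np.uint8)
t=np.linspace(0,2*np.pi,40)
def hull(o,x,y,z0):
    P=np.vstack([np.c_[x+r*np.cos(t),y+r*np.sin(t),0*t+z] for r,z in [(.0045,z0),(.0045,z0+.0125),(.0038,z0+.014)]])
    return proj("wrist",P,o)
def fit(name,of,zs=(.12,.04)):
    im=cv2.imread(name);o=np.load(of,allow_pickle=True).item();S=8
    m=cv2.resize(brass(im)*255,None,fx=S,fy=S,interpolation=cv2.INTER_CUBIC)>127
    for z0 in zs:
        h=hull(o,*PIN,z0);c=h.mean(0);u0,v0=(c-13).astype(int);w=26
        sub=m[v0*S:(v0+w)*S,u0*S:(u0+w)*S]
        n,l,stt,ce=cv2.connectedComponentsWithStats(sub.astype(np.uint8))
        k=[i for i in range(1,n) if stt[i,4]>150*1]
        i=min(k,key=lambda i:np.hypot(*(ce[i]-w*S/2)));sub=(l==i)
        def cost(p):
            hh=hull(o,*(p/1000),z0);q=cv2.convexHull(np.round(((hh-[u0,v0]+.5)*S-.5)*16).astype(np.int32));b=np.zeros(sub.shape,np.uint8);cv2.fillConvexPoly(b,q,1,shift=4);b=b>0
            return 1-(b&sub).sum()/(b|sub).sum()
        r=minimize(cost,PIN*1000,method="Nelder-Mead",options=dict(initial_simplex=PIN*1000+np.array([[0,0],[3,0],[0,3]])))
        print(name,z0,"pin mm",np.round(r.x,2),"IoU",round(1-r.fun,2),"area px",sub.sum()/S/S,"hull/mask centre",np.round(ce[i]/S+[u0,v0],1),"shift px",np.round(hull(o,*(r.x/1000),z0).mean(0)-c,1))
if __name__=="__main__":
    fit("pics/w3raw.png","o3.npy");fit("pics/w4raw.png","o4.npy")
E
python3 pinfit.py
```

```text
pics/w3raw.png 0.12 pin mm [ 658.98 -148.69] IoU 0.83 area px 85.75 hull/mask centre [156.5 199.3] shift px [-0.6  0.7]
pics/w3raw.png 0.04 pin mm [ 658.79 -149.23] IoU 0.78 area px 48.75 hull/mask centre [175.3 178.4] shift px [-0.9  0.5]
pics/w4raw.png 0.12 pin mm [ 658.49 -148.83] IoU 0.66 area px 101.8125 hull/mask centre [170.8 206.5] shift px [-1.   0.3]
pics/w4raw.png 0.04 pin mm [ 657.57 -148.97] IoU 0.47 area px 39.78125 hull/mask centre [190.2 179.5] shift px [-1.1 -0.6]
```

```bash
sed -i 's/^PIN=.*/PIN=np.array([.6586,-.1487])/' h.py
python3 - <<'E'
from h import *
o=st();need(o)
E
```

```text
7.75 [ 0.6643 -0.0788  0.2095] yaw 80.08 tilt [ 0.003  -0.0005] F [ 1.33 -0.77 -2.87] M [-0.03 -0.03 -0.04] w 0.023
hinge [ 0.6616 -0.1453  0.1095] to pin (tool mm) [ 2.4 -3.9 -0. ] untilt [ 0.    0.18 -0.  ] edge mm 49.4
```

Call:
jog_arm --deltas '[[[2.5, -4, 4, 0, 0.18, 0, 10], [0, 0, 4, 0, 0, 0, 10], [0, 0, 0, 0, 0, 0, 10], [0, 0, 0, 0, 0, 0, 10]]]'

```text
clock: 8.15
eef_pos: [0.6605, -0.0815, 0.2006]
tool_rot: [0.086, 0.996, 0.0, -0.001]
ft_force: [0.1, 0.2, -2.7]
grip_width: 0.0232
```

Run:
```python
from h import *
o=st();need(o)
```

```text
8.15 [ 0.6605 -0.0815  0.2006] yaw 80.16 tilt [-0.0011  0.0005] F [ 0.09  0.24 -2.65] M [ 0.  0. -0.] w 0.0232
hinge [ 0.6575 -0.1479  0.1005] to pin (tool mm) [-1.2 -0.6 -0. ] untilt [ 0.02 -0.07  0.  ] edge mm 40.5
```

Call:
jog_arm --deltas '[[[-1.2, -0.7, 2, 0, 0, 0, 10], [0, 0, 1, 0, 0, 0, 10], [0, 0, 0, 0, 0, 0, 10], [0, 0, 0, 0, 0, 0, 10]]]'

```text
clock: 8.55
eef_pos: [0.6618, -0.082, 0.1973]
tool_rot: [0.085, 0.996, 0.0, -0.001]
ft_force: [0.7, 0.2, -3.2]
grip_width: 0.0232
```

```bash
python3 - <<'E'
from h import *
o=st();need(o);np.save("o5.npy",o,allow_pickle=True)
im=camera("wrist")[:,:,::-1];cv2.imwrite("pics/w5raw.png",im)
a=cv2.resize(im[150:250,120:220],(600,600),interpolation=cv2.INTER_CUBIC)
camera("side")
s=camera("scene")[:,:,::-1];cv2.imwrite("pics/sc5raw.png",s)
b=cv2.resize(s[228:278,225:245],(200,500),interpolation=cv2.INTER_CUBIC);b=np.vstack([b,np.zeros((100,200,3),np.uint8)])
cv2.imwrite("pics/w5.png",np.hstack([a,b]))
hp=hinge(o);e=o["eef_pos"][2]-.1601;print(np.round(proj("wrist",[[hp[0],hp[1],.12+e],[hp[0],hp[1],.04+e],[*PIN,.134],[*PIN,.054]],o),1),np.round(proj("scene",[[hp[0],hp[1],.12+e],[*PIN,.134]]),1))
E
cat > /dev/null
```

```text
8.55 [ 0.6618 -0.082   0.1973] yaw 80.2 tilt [-0.0011  0.0006] F [ 0.66  0.21 -3.17] M [-0.07 -0.03 -0.  ] w 0.0232
hinge [ 0.6588 -0.1484  0.0971] to pin (tool mm) [ 0.2 -0.3  0. ] untilt [ 0.02 -0.07  0.  ] edge mm 37.2
[[159.  232.1]
 [183.3 195.9]
 [167.1 219. ]
 [187.9 188.5]] [[238.6 233.3]
 [238.6 237.6]]
```

View pics/w5.png

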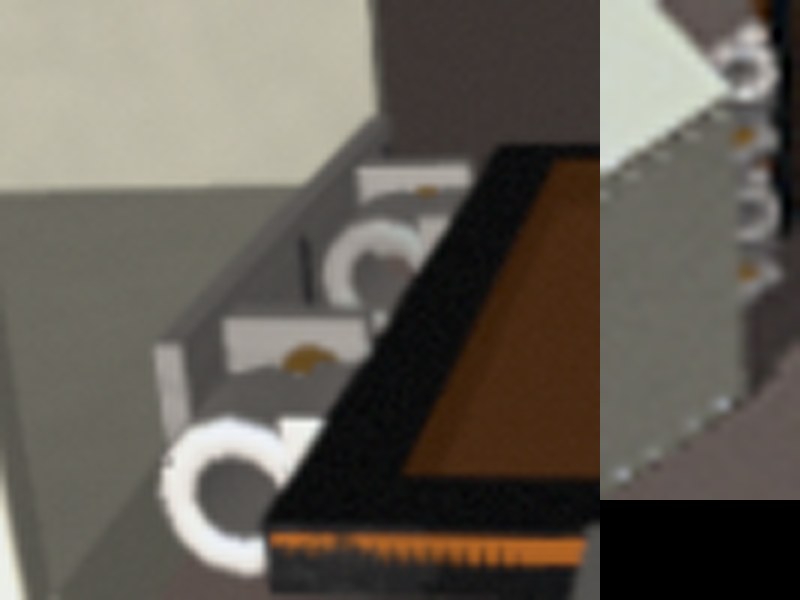

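Call:
jog_arm --deltas '[[[0, 0, 2, 0, 0, 0, 10], [0, 0, 1.5, 0, 0, 0, 10], [0, 0, 1.5, 0, 0, 0, 10], [0, 0, 0, 0, 0, 0, 10]]]'

```text
clock: 9.1
eef_pos: [0.6618, -0.082, 0.1921]
tool_rot: [0.085, 0.996, 0.0, -0.0]
ft_force: [0.3, 0.1, -3.1]
grip_width: 0.0228
```

Run:
```python
from h import *
o=st();need(o)
```

```text
9.1 [ 0.6618 -0.082   0.1921] yaw 80.19 tilt [-0.0007  0.0005] F [ 0.32  0.08 -3.14] M [-0.01  0.07 -0.04] w 0.0228
hinge [ 0.6589 -0.1485  0.0919] to pin (tool mm) [ 0.3 -0.3  0. ] untilt [ 0.02 -0.04  0.  ] edge mm 32.0
```

Call:
jog_arm --deltas '[[[0, 0, 1, 0, 0, 0, 10]]]'

```text
clock: 9.2
eef_pos: [0.6619, -0.082, 0.1912]
tool_rot: [0.085, 0.996, 0.0, -0.0]
ft_force: [0.1, 0.0, -3.1]
grip_width: 0.023
```

Call:
jog_arm --deltas '[[[0, 0, 1, 0, 0, 0, 10]]]'

```text
clock: 9.3
eef_pos: [0.6619, -0.0821, 0.19]
tool_rot: [0.086, 0.996, 0.0, -0.0]
ft_force: [-1.5, -0.3, -1.6]
grip_width: 0.023
```

Call:
jog_arm --deltas '[[[0, 0, 0.7, 0, 0, 0, 10]]]'

```text
clock: 9.4
eef_pos: [0.6618, -0.082, 0.1893]
tool_rot: [0.086, 0.996, 0.0, -0.0]
ft_force: [0.6, 1.1, -2.2]
grip_width: 0.0231
```

Call:
jog_arm --deltas '[[[0, 0, 1, 0, 0, 0, 10]]]'

```text
clock: 9.5
eef_pos: [0.6617, -0.0821, 0.1882]
tool_rot: [0.086, 0.996, 0.0, -0.0]
ft_force: [-0.3, -0.2, -2.9]
grip_width: 0.0234
```

Call:
jog_arm --deltas '[[[0, 0, 1, 0, 0, 0, 10]]]'

```text
clock: 9.6
eef_pos: [0.6616, -0.0821, 0.1871]
tool_rot: [0.086, 0.996, 0.0, -0.001]
ft_force: [0.1, -0.3, -2.7]
grip_width: 0.0231
```

Call:
jog_arm --deltas '[[[0, 0, 0.5, 0, 0, 0, 10]]]'

```text
clock: 9.7
eef_pos: [0.6617, -0.0821, 0.1865]
tool_rot: [0.086, 0.996, 0.0, -0.0]
ft_force: [0.1, -1.0, -2.6]
grip_width: 0.0234
```

Call:
jog_arm --deltas '[[[0, 0, 1.2, 0, 0, 0, 10], [0, 0, 1.2, 0, 0, 0, 10]]]'

```text
clock: 9.9
eef_pos: [0.6617, -0.082, 0.184]
tool_rot: [0.086, 0.996, 0.0, -0.0]
ft_force: [-1.1, 0.8, -2.3]
grip_width: 0.0229
```

Call:
jog_arm --deltas '[[[0, 0, 1.2, 0, 0, 0, 10], [0, 0, 1.2, 0, 0, 0, 10]]]'

```text
clock: 10.1
eef_pos: [0.6617, -0.082, 0.1814]
tool_rot: [0.086, 0.996, 0.0, -0.0]
ft_force: [0.4, 0.0, -1.9]
grip_width: 0.0235
```

Call:
jog_arm --deltas '[[[0, 0, 1.2, 0, 0, 0, 10]]]'

```text
clock: 10.2
eef_pos: [0.6616, -0.082, 0.1801]
tool_rot: [0.086, 0.996, 0.0, -0.0]
ft_force: [0.1, 0.1, -3.0]
grip_width: 0.0232
```

Run:
```python
from h import *
o=st();need(o)
```

```text
10.2 [ 0.6616 -0.082   0.1801] yaw 80.19 tilt [-0.001   0.0005] F [ 0.14  0.06 -3.02] M [-0.    0.02 -0.02] w 0.0232
hinge [ 0.6587 -0.1485  0.0799] to pin (tool mm) [ 0.  -0.2 -0. ] untilt [ 0.02 -0.06  0.  ] edge mm 20.0
```

Down to an edge height of 20 mm with no side force. I'll go the last 2 mm in small feeling steps.

Call:
jog_arm --deltas '[[[0, 0, 1, 0, 0, 0, 10]]]'

```text
clock: 10.3
eef_pos: [0.6616, -0.0821, 0.1789]
tool_rot: [0.086, 0.996, 0.0, -0.001]
ft_force: [0.6, -0.9, -2.9]
grip_width: 0.0228
```

Call:
jog_arm --deltas '[[[0, 0, 0.6, 0, 0, 0, 10]]]'

```text
clock: 10.4
eef_pos: [0.6617, -0.082, 0.1782]
tool_rot: [0.086, 0.996, 0.0, -0.001]
ft_force: [-0.4, 0.7, 0.5]
grip_width: 0.0237
```

Call:
jog_arm --deltas '[[[0, 0, 0.6, 0, 0, 0, 10]]]'

```text
clock: 10.5
eef_pos: [0.6618, -0.082, 0.1782]
tool_rot: [0.086, 0.996, 0.0, -0.0]
ft_force: [-1.6, -0.3, 2.3]
grip_width: 0.0234
```

Seated: the TCP stopped at 0.178, as expected, with upward force. Releasing.

Call:
jog_arm --deltas '[[[0, 0, -0.3, 0, 0, 0, 30], [0, 0, 0, 0, 0, 0, 45], [0, 0, 0, 0, 0, 0, 50], [0, 0, 0, 0, 0, 0, 50], [0, 0, 0, 0, 0, 0, 50]]]'

```text
clock: 11.0
eef_pos: [0.6634, -0.0822, 0.1808]
tool_rot: [0.086, 0.996, 0.0, 0.003]
ft_force: [-0.2, 0.2, -0.5]
grip_width: 0.0503
```

Run:
```python
from h import *
o=st()
im=camera("wrist")[:,:,::-1];cv2.imwrite("pics/w6raw.png",im)
a=cv2.resize(im,(512,384))
s=camera("scene")[:,:,::-1]
b=cv2.resize(s[200:290,200:260],(256,384),interpolation=cv2.INTER_CUBIC)
cv2.imwrite("pics/w6.png",np.hstack([a,b]))
```

```text
11.0 [ 0.6634 -0.0822  0.1808] yaw 80.19 tilt [ 0.005 -0.   ] F [-0.22  0.2  -0.48] M [-0.01  0.02 -0.02] w 0.0503
```

View pics/w6.png

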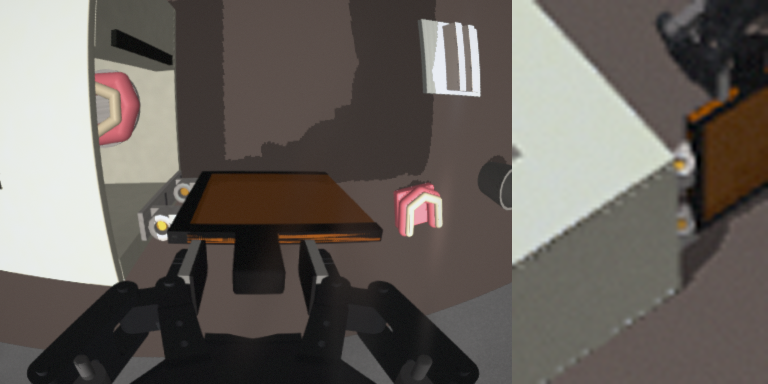

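The door is home: brass shows inside both knuckles, at (162,226) and (185,190), the grip is open and clear of the tab, and the hung pause is done. Now I'll lift out, close the fingers and go round to the outer face.

Call:
jog_arm --deltas '[[[0, 0, -10, 0, 0, 0, 50], [0, 0, -15, 0, 0, 0, 50], [0, 0, -18, 0, 0, 0, 50], [0, 0, -15, 0, 0, 0, 50], [0, 0, 0, 0, 0, 0, 0]]]'

```text
clock: 11.6
eef_pos: [0.6628, -0.0821, 0.2426]
tool_rot: [0.085, 0.996, 0.0, 0.002]
ft_force: [0.1, -0.3, 0.2]
grip_width: 0.0367
```

Run:
```python
from h import *
st();plan([.706,-.036,.24],80,3,0)
```

```text
11.6 [ 0.6628 -0.0821  0.2426] yaw 80.19 tilt [0.0045 0.0001] F [ 0.11 -0.31  0.21] M [-0.03 -0.02  0.01] w 0.0367
[-11.6, 17.6, 0.9, 0.02, 0.08, 0.06, 0]
[-11.6, 17.6, 0.9, 0.02, 0.08, 0.06, 0]
[-11.5, 17.6, 0.9, 0.02, 0.08, 0.06, 0]
```

Call:
jog_arm --deltas '[[[-12, 17.5, 0, 0, 0.1, 0, 0], [-12, 17.5, 0, 0, 0.1, 0, 0], [-12, 17.5, 0, 0, 0, 0, 0], [0, 0, 0, 0, 0, 0, 0]]]'

```text
clock: 12.0
eef_pos: [0.7083, -0.0363, 0.2433]
tool_rot: [0.087, 0.996, 0.0, 0.001]
ft_force: [-0.2, -0.1, 0.1]
grip_width: -0.0004
```

Run:
```python
from h import *
st();plan([.706,-.036,.15],80,4,0)
```

```text
12.0 [ 0.7083 -0.0363  0.2433] yaw 80.06 tilt [0.0021 0.0004] F [-0.2  -0.06  0.06] M [-0.    0.03 -0.01] w -0.0004
[0.6, -0.0, 23.3, 0.01, 0.03, 0.01, 0]
[0.6, -0.0, 23.3, 0.01, 0.03, 0.01, 0]
[0.6, -0.0, 23.3, 0.01, 0.03, 0.01, 0]
[0.6, -0.0, 23.3, 0.01, 0.03, 0.01, 0]
```

Call:
jog_arm --deltas '[[[0.5, 0, 23, 0, 0, 0, 0], [0.5, 0, 23, 0, 0, 0, 0], [0.5, 0, 23, 0, 0, 0, 0], [0.5, 0, 20, 0, 0, 0, 0], [0, 0, 0, 0, 0, 0, 0]]]'

```text
clock: 12.5
eef_pos: [0.705, -0.0371, 0.15]
tool_rot: [0.087, 0.996, -0.0, 0.0]
ft_force: [0.6, -0.3, -0.5]
grip_width: 0.0001
```

```bash
cat >> h.py <<'E'
H=np.array([.6587,-.1485])
def arc(ths,r=.118):
    o=get_obs();p=np.array(o["eef_pos"][:2]);Rt=R.from_quat(o["tool_rot"]);ty=yaw_of(o)
    for th in ths:
        u=np.array([np.cos(np.radians(th)),np.sin(np.radians(th))]);n=np.array([u[1],-u[0]])
        a=np.radians(th+90-(ty+90));s=.011*abs(np.cos(a))+.0145*abs(np.sin(a))
        t=H+r*u+(s-.004)*n;d=Rt.inv().apply(np.r_[t-p,0])*1000;print(th,np.round(t,4),np.round(d,1)[:2]);p=t
E
python3 - <<'E'
from h import *
st();arc([80,85,90,95,100,105,110,115,120,125,130,135,140,145,150,155,160,165,168,170.7])
E
```

```text
12.5 [ 0.705  -0.0371  0.15  ] yaw 80.07 tilt [ 0.0008 -0.001 ] F [ 0.58 -0.26 -0.46] M [0.03 0.04 0.03] w 0.0001
80 [ 0.6861 -0.0335] [19.2  0.3]
85 [ 0.6772 -0.0317] [9.1 0.3]
90 [ 0.668  -0.0305] [ 9.2 -0.4]
95 [ 0.6587 -0.03  ] [ 9.2 -1.2]
100 [ 0.6493 -0.0303] [ 9.2 -1.9]
105 [ 0.6398 -0.0314] [ 9.2 -2.7]
110 [ 0.6303 -0.0332] [ 9.  -3.5]
115 [ 0.6209 -0.0359] [ 8.8 -4.3]
120 [ 0.6116 -0.0394] [ 8.6 -5.1]
125 [ 0.6025 -0.0438] [ 8.2 -5.9]
130 [ 0.5937 -0.049 ] [ 7.8 -6.6]
135 [ 0.5853 -0.055 ] [ 7.3 -7.4]
140 [ 0.5773 -0.0619] [ 6.6 -8.1]
145 [ 0.57   -0.0695] [ 6.  -8.8]
150 [ 0.5632 -0.0779] [ 5.2 -9.4]
155 [ 0.5572 -0.087 ] [  4.4 -10. ]
160 [ 0.552  -0.0967] [  3.5 -10.5]
165 [ 0.5477 -0.1069] [  2.5 -10.8]
168 [ 0.5455 -0.1133] [ 1.  -6.7]
170.7 [ 0.544 -0.119] [ 0.6 -5.8]
```

Call:
jog_arm --deltas '[[[8, 0, 0, 0, 0, 0, 0], [8, 0, 0, 0, 0, 0, 0], [6, 0, 0, 0, 0, 0, 0], [7, 0, 0, 0, 0, 0, 0], [9, -0.5, 0, 0, 0, 0, 0]]]'

```text
clock: 13.0
eef_pos: [0.6667, -0.033, 0.1525]
tool_rot: [0.088, 0.996, -0.001, 0.002]
ft_force: [-0.4, 0.3, 0.1]
grip_width: -0.0001
```

Call:
jog_arm --deltas '[[[9, -1, 0, 0, 0, 0, 0], [9, -2, 0, 0, 0, 0, 0], [9, -2.5, 0, 0, 0, 0, 0], [9, -3.5, 0, 0, 0, 0, 0], [9, -4, 0, 0, 0, 0, 0]]]'

```text
clock: 13.5
eef_pos: [0.619, -0.038, 0.1571]
tool_rot: [0.087, 0.996, -0.001, 0.006]
ft_force: [-0.4, 0.2, 0.8]
grip_width: -0.0007
```

Run:
```python
from h import *
o=st();arc([110,115,120,125,130,135,140]);print(np.degrees(np.arctan2(*(np.array(o["eef_pos"][:2])-H)[::-1])))
```

```text
13.5 [ 0.619  -0.038   0.1571] yaw 79.97 tilt [ 0.0108 -0.0026] F [-0.39  0.19  0.76] M [-0.04 -0.    0.02] w -0.0007
110 [ 0.6304 -0.0332] [-10.3   6.7]
115 [ 0.6209 -0.0359] [ 8.8 -4.3]
120 [ 0.6116 -0.0394] [ 8.6 -5.1]
125 [ 0.6025 -0.0438] [ 8.2 -5.9]
130 [ 0.5937 -0.049 ] [ 7.8 -6.7]
135 [ 0.5853 -0.055 ] [ 7.2 -7.4]
140 [ 0.5773 -0.0619] [ 6.6 -8.1]
109.75944119682921
```

Call:
jog_arm --deltas '[[[8.5, -5, 3, 0, 0.4, 0, 0], [8, -6, 3, 0, 0.3, 0, 0], [8, -6.5, 3, 0, 0.2, 0, 0], [7, -7.5, 2, 0, 0.2, 0, 0], [6.5, -8, 2, 0, 0.2, 0, 0]]]'

```text
clock: 14.0
eef_pos: [0.5734, -0.0655, 0.1457]
tool_rot: [0.087, 0.996, 0.0, -0.004]
ft_force: [-0.4, -0.3, 0.6]
grip_width: -0.0001
```

Run:
```python
from h import *
o=st();arc([140,145,150,155,160,165,168,170.7])
s=camera("scene")[:,:,::-1];cv2.imwrite("pics/s7raw.png",s)
```

```text
14.0 [ 0.5734 -0.0655  0.1457] yaw 80.02 tilt [-0.0085  0.0013] F [-0.4  -0.33  0.57] M [ 0.07 -0.04  0.02] w -0.0001
140 [ 0.5773 -0.0619] [-3.2  4.2]
145 [ 0.57   -0.0695] [ 6.  -8.8]
150 [ 0.5632 -0.0779] [ 5.2 -9.4]
155 [ 0.5572 -0.087 ] [  4.4 -10. ]
160 [ 0.552  -0.0967] [  3.4 -10.5]
165 [ 0.5477 -0.1069] [  2.5 -10.8]
168 [ 0.5455 -0.1133] [ 1.  -6.7]
170.7 [ 0.544  -0.1189] [ 0.6 -5.8]
```

Call:
jog_arm --deltas '[[[5, -8, -1, 0, -0.3, 0, 0], [5, -8, 0, 0, -0.2, 0, 0], [4, -8, 0, 0, 0, 0, 0], [3, -6, 0, 0, 0, 0, 0], [2, -4, 0, 0, 0, 0, 0]]]'

```text
clock: 14.55
eef_pos: [0.5452, -0.0999, 0.1461]
tool_rot: [0.088, 0.996, -0.001, -0.001]
ft_force: [0.3, -0.5, -0.4]
grip_width: -0.0002
```

Run:
```python
from h import *
o=st();arc([155,160,165,168,170.7])
```

```text
14.55 [ 0.5452 -0.0999  0.1461] yaw 79.89 tilt [-0.0018 -0.0009] F [ 0.34 -0.48 -0.37] M [ 0.02 -0.08 -0.01] w -0.0002
155 [ 0.5572 -0.087 ] [-9.6 14.8]
160 [ 0.552  -0.0967] [  3.4 -10.5]
165 [ 0.5477 -0.107 ] [  2.4 -10.9]
168 [ 0.5455 -0.1133] [ 1.  -6.7]
170.7 [ 0.544  -0.1189] [ 0.6 -5.8]
```

Call:
jog_arm --deltas '[[[0, -3, 0, 0, 0, 0, 0], [0, -3, 0, 0, 0, 0, 0], [0, -3, 0, 0, 0, 0, 0], [0, -2, 0, 0, 0, 0, 0]]]'

```text
clock: 14.95
eef_pos: [0.543, -0.1117, 0.1463]
tool_rot: [0.088, 0.996, -0.0, -0.001]
ft_force: [-0.0, 0.1, 0.7]
grip_width: -0.0
```

Call:
jog_arm --deltas '[[[0, -1.5, 0, 0, 0, 0, 0], [0, -1, 0, 0, 0, 0, 0]]]'

```text
clock: 15.15
eef_pos: [0.5428, -0.1143, 0.1462]
tool_rot: [0.088, 0.996, -0.0, -0.001]
ft_force: [-0.8, 0.5, 0.2]
grip_width: -0.0002
```

Call:
jog_arm --deltas '[[[0, -1, 0, 0, 0, 0, 0], [0, -1, 0, 0, 0, 0, 0]]]'

```text
clock: 15.35
eef_pos: [0.5425, -0.1162, 0.1461]
tool_rot: [0.088, 0.996, -0.0, -0.001]
ft_force: [-0.1, 0.8, 0.2]
grip_width: 0.0001
```

Call:
jog_arm --deltas '[[[0, -1, 0, 0, 0, 0, 0], [0, -0.7, 0, 0, 0, 0, 0]]]'

```text
clock: 15.55
eef_pos: [0.5422, -0.1179, 0.1461]
tool_rot: [0.088, 0.996, -0.0, -0.001]
ft_force: [0.6, 0.6, 0.4]
grip_width: 0.0004
```

Call:
jog_arm --deltas '[[[0, -0.7, 0, 0, 0, 0, 0]]]'

```text
clock: 15.65
eef_pos: [0.5421, -0.1187, 0.1461]
tool_rot: [0.088, 0.996, -0.0, -0.001]
ft_force: [1.1, -1.0, 0.1]
grip_width: -0.0003
```

Call:
jog_arm --deltas '[[[0, -0.7, 0, 0, 0, 0, 0]]]'

```text
clock: 15.75
eef_pos: [0.542, -0.1194, 0.1461]
tool_rot: [0.088, 0.996, -0.0, -0.001]
ft_force: [0.0, 0.1, -0.8]
grip_width: 0.0001
```

Run:
```python
from h import *
o=st()
im=camera("wrist")[:,:,::-1];cv2.imwrite("pics/w8raw.png",im)
s=camera("side")[:,:,::-1];c=camera("scene")[:,:,::-1]
cv2.imwrite("pics/d8raw.png",s);cv2.imwrite("pics/s8raw.png",c)
cv2.imwrite("pics/f8.png",np.hstack([cv2.resize(im[:,60:380],(480,576),interpolation=cv2.INTER_CUBIC),np.vstack([cv2.resize(s[120:220,250:350],(288,288),interpolation=cv2.INTER_CUBIC),cv2.resize(c[170:270,150:250],(288,288),interpolation=cv2.INTER_CUBIC)])]))
```

```text
15.75 [ 0.542  -0.1194  0.1461] yaw 79.93 tilt [-0.0015 -0.0003] F [ 0.04  0.13 -0.75] M [ 0.06 -0.02 -0.03] w 0.0001
```

View pics/f8.png

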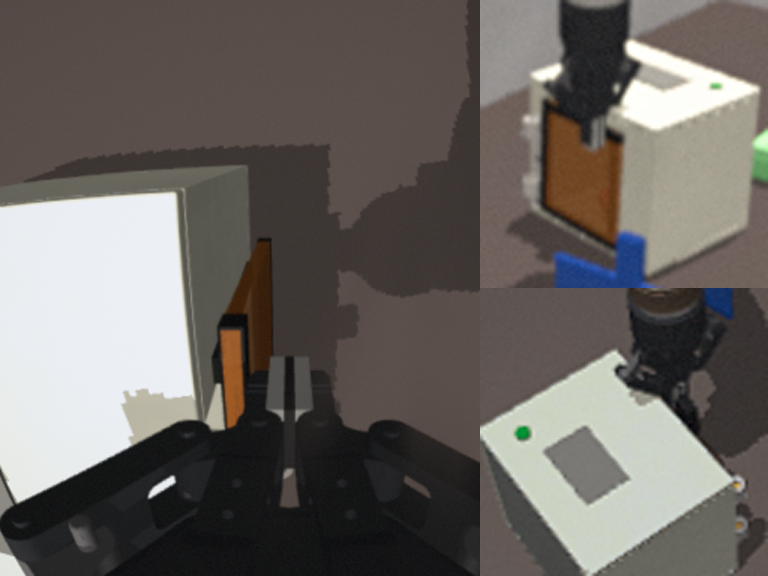

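The door is hung and nearly shut. The panel is at about (245,330) in the wrist view with a small gap left to the seal. I'll keep pressing in small steps until force shows.

Call:
jog_arm --deltas '[[[0, -1, 0, 0, 0, 0, 0], [0, -1, 0, 0, 0, 0, 0]]]'

```text
clock: 16.1
eef_pos: [0.5419, -0.1201, 0.1461]
tool_rot: [0.087, 0.996, 0.001, -0.001]
ft_force: [0.9, 5.2, 0.4]
grip_width: -0.0003
```

Call:
jog_arm --deltas '[[[0, -0.8, 0, 0, 0, 0, 0]]]'

```text
clock: 16.2
eef_pos: [0.5419, -0.12, 0.1461]
tool_rot: [0.087, 0.996, 0.002, -0.001]
ft_force: [0.2, 3.9, -0.2]
grip_width: -0.0001
```

Call:
jog_arm --deltas '[[[0, -0.8, 0, 0, 0, 0, 0]]]'

```text
clock: 16.3
eef_pos: [0.5419, -0.12, 0.1461]
tool_rot: [0.087, 0.996, 0.003, -0.001]
ft_force: [0.5, 4.8, 0.5]
grip_width: 0.0003
```

Call:
jog_arm --deltas '[[[0, -0.8, 0, 0, 0, 0, 0]]]'

```text
clock: 16.4
eef_pos: [0.5419, -0.12, 0.1461]
tool_rot: [0.086, 0.996, 0.004, -0.0]
ft_force: [0.8, 4.9, -0.9]
grip_width: 0.0002
```

Firm stop at about 5 N, exactly at the computed shut position (−0.119 to −0.120). Backing off.

Call:
jog_arm --deltas '[[[0, 4, 0, 0, 0, 0, 0], [0, 10, 0, 0, 0, 0, 0], [0, 20, 0, 0, 0, 0, 0], [0, 20, 0, 0, 0, 0, 0], [0, 20, -10, 0, 0, 0, 0]]]'

```text
clock: 16.9
eef_pos: [0.5536, -0.0496, 0.155]
tool_rot: [0.09, 0.996, -0.001, -0.002]
ft_force: [0.3, 0.3, 0.8]
grip_width: 0.0002
```

Call:
jog_arm --deltas '[[[0, 20, -20, 0, 0, 0, 0], [0, 20, -20, 0, 0, 0, 0], [0, 10, -10, 0, 0, 0, 0], [0, 0, 0, 0, 0, 0, 0], [0, 0, 0, 0, 0, 0, 0]]]'

```text
clock: 17.4
eef_pos: [0.5633, 0.0031, 0.2064]
tool_rot: [0.089, 0.996, -0.004, -0.002]
ft_force: [-0.6, 0.1, -0.7]
grip_width: 0.0004
```

```bash
cat > chk.py <<'E'
from h import *
o=st();im=camera("wrist")[:,:,::-1];cv2.imwrite("pics/w9raw.png",im)
hsv=cv2.cvtColor(im,cv2.COLOR_BGR2HSV);m=(hsv[...,1]>130)&(hsv[...,2]>60)&(hsv[...,0]>5)&(hsv[...,0]<25)
# predicted door outline for various shut errors vs amber mask
c=4.5500
for d in (0,2,4,8,12):
    p=(*H,c-np.radians(d));P=T2(*p,np.array([[4,-13,168],[4,-146,168],[12,-146,168],[12,-13,168],[4,-146,18],[4,-13,18]])/1000)
    q=proj("wrist",P,o);h=cv2.convexHull(q.astype(np.float32));print(d,np.round(q).astype(int).tolist())
n,l,s,ce=cv2.connectedComponentsWithStats(m.astype(np.uint8));print([(s[i].tolist(),np.round(ce[i]).tolist()) for i in range(1,n) if s[i,4]>40])
i=max(range(1,n),key=lambda i:s[i,4])
print(cv2.approxPolyDP(cv2.findContours((l==i).astype(np.uint8),0,2)[0][0],2,True)[:,0].tolist())
# scene check of bystanders and door
a=cv2.imread("pics/scene0.png");b=camera("scene")[:,:,::-1];cv2.imwrite("pics/s9raw.png",b)
for t in ["jaw_model","cup","tray","bur_box"]:
    for (u,v) in [dict(jaw_model=(310,224),cup=(331,193),tray=(294,131),bur_box=(112,282))[t]]:
        print(t,cv2.minMaxLoc(cv2.matchTemplate(b[v-30:v+30,u-30:u+30].copy(),a[v-18:v+18,u-18:u+18].copy(),cv2.TM_CCOEFF_NORMED))[1::2],"(12,12) = unmoved")
E
python3 chk.py
```

```text
17.4 [0.5633 0.0031 0.2064] yaw 79.81 tilt [-0.0039 -0.0067] F [-0.64  0.09 -0.75] M [-0.02  0.07 -0.03] w 0.0004
0 [[104, 327], [65, 187], [58, 187], [97, 325], [137, 151], [151, 251]]
2 [[105, 326], [71, 187], [62, 187], [97, 325], [141, 150], [151, 251]]
4 [[105, 326], [76, 187], [68, 187], [98, 325], [145, 150], [151, 250]]
8 [[106, 326], [87, 188], [78, 187], [98, 324], [153, 150], [152, 250]]
12 [[107, 326], [99, 190], [90, 187], [99, 324], [161, 151], [153, 250]]
[([76, 154, 67, 143, 4975], [113.0, 223.0]), ([64, 184, 21, 81, 435], [74.0, 225.0]), ([487, 207, 25, 20, 277], [502.0, 215.0]), ([93, 296, 9, 26, 73], [97.0, 311.0])]
[[134, 154], [76, 178], [81, 180], [82, 187], [127, 161], [131, 168], [127, 174], [83, 204], [104, 296], [142, 246], [131, 156]]
jaw_model (0.9988911151885986, (12, 12)) (12,12) = unmoved
cup (0.988832950592041, (12, 12)) (12,12) = unmoved
tray (0.994390070438385, (12, 12)) (12,12) = unmoved
bur_box (0.9988663196563721, (12, 12)) (12,12) = unmoved
```

Run:
```python
from h import *
o=get_obs();im=cv2.imread("pics/w9raw.png");hsv=cv2.cvtColor(im,cv2.COLOR_BGR2HSV)
m=((hsv[...,1]>130)&(hsv[...,2]>60)&(hsv[...,0]>5)&(hsv[...,0]<25)).astype(np.uint8)
n,l,s,ce=cv2.connectedComponentsWithStats(m);k=[i for i in range(1,n) if s[i,4] in (435,73)]
ys,xs=np.nonzero(np.isin(l,k));rows=[y for y in np.unique(ys) if 192<y<318];mid=np.array([xs[ys==y].mean() for y in rows])
def f(p):
    t=np.linspace(-.146,-.013,80);q=proj("wrist",T2(H[0]+0,H[1]+p[0]/1000,p[1],np.c_[0*t+.008,t,0*t+.168]),o);return np.interp(rows,q[:,1],q[:,0])-mid
r=least_squares(f,[0,4.55]);print("dy mm",r.x[0],"open deg",np.degrees(4.550-r.x[1]),np.abs(r.fun).mean())
```

```text
dy mm 1.909684480880552 open deg 1.0303037888033506 0.41885097363172236
```

```bash
python3 -c "
from workcell import *
print(job_done())"
```

```text
the job is handed in; nothing more can be done
None
```

The door is hung on both pins, swung shut and released, and the job was handed in at about 17.5 s. No verdict was reported.

- **Hanging:** I lifted the small amber door out of the stand, located the pins with the wrist camera and lowered the door open about 90°. It went straight over both pins with no side force beyond sensor noise. It stopped within 0.2 mm of the expected home height, with about 5 N of contact, and after release the brass showed inside both knuckles.
- **Shutting:** I pushed near the seal until the fingers stopped firmly at about 5 N, at the computed shut position, then backed well clear.
- **Last checks:** The final wrist picture puts the door about 1° from shut, where the limit is 4°. In the scene picture, the jaw model, cup, tray and bur box match where they started.
- **Disagreements:** That same picture put the door's top edge about 2 mm from where I modelled it, which is about the camera calibration error. The box pose fitted from the wrist view was also poor, about 6 mm off the scene-camera fit, so I relied on the scene fit and on the measured pins.

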